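Tap jammed capacitors out of a narrow-necked bottle into a kit tray

ROBOT

A 6-joint arm with a two-finger parallel gripper is mounted at the origin on the work surface. World frame = base frame: x ahead of the robot, y to its left, z up, the work surface at z = 0. Lengths are in m, angles in rad, forces in N, time in s.
With the tool pointing down it reaches from about 0.25 to 0.775 m from the base axis. Payload 4 kg.
Tool frame: the origin (TCP) lies at the very end of the fingers, on their centre line; the grasp point (between the pads) lies 19 mm behind it; z points along the fingers, y is the line along which they close (so a half turn about z gives the same grasp; the last joint's range is limited). The gripper opens to 94 mm and grips with 3 to 60 N. Pads are 16 mm wide; open, the fingers measure 119 mm over their backs; the gripper's body (75 mm by 177 mm) begins 78 mm behind the grasp point.
Start: joints at [-1.368, 0.087, 1.371, -0, 1.684, -0.103], TCP at [0.166, -0.525, 0.206] pointing down, gripper open.
Joint ranges: [-3.1, 3.1], [-0.76, 2.03], [0.27, 2.55], [-1.08, 4.22], [0.17, 2.65], [-2.57, 2.57]. Speed limits (rad/s): [2.79, 2.79, 3.14, 3.14, 3.14, 3.14].

INTERFACE

Orientations are given as [roll, pitch, yaw] about the fixed x, y, z axes, in that order (R = Rz(yaw) Ry(pitch) Rx(roll)).
In Python, from bench import robot gives the robot as it stands. The module is installed in compiled form; this text tells all that it offers.
- The arm moves only by the tool move_arm, never from a script. Its argument "deltas" is one flat list of numbers, 7 for each row, row after row: the turn, a rotation vector about the tool's x, y, z in rad, then the shift along the tool's x, y, z in cm, then the closure, from -1 (fully open) to 1 (shut). A call has 1 to 8 rows; each row is the pose to reach, as a shift and turn from the pose commanded when the call began, along the tool's axes at that moment; what a row does not reach only later rows make up. A row lasts 1/10 s, in which the tool goes at most 50 mm and 8.59 degrees, less where a joint would pass 70% of its speed; a pose out of reach is approached as far as the arm can. A call with a gripper value outside its range is refused whole. The fingers move at their own pace and stop on an object; the grip force is fixed at half the most. Time passes only in rows, so rows that repeat a pose let the fingers close. It gives the time, the measured TCP pose, the force, the opening and the grip force at its end, in the units of the state.
- robot.get_obs(): the state, without advancing time (a new reading comes with each control period).
- robot.snapshot(name): name is "side" or "top"; returns a dict with "image" (420x560x3 uint8, red, green, blue), "depth" (420x560 float32, m along the optical axis (not along the pixel's ray), 0 where there is no reading), "fov_y" (degrees; the focal length in pixels is half the picture's height over the tangent of half this angle, whatever the lens; pixels are square), "cx", "cy" (the principal point, pixels), "origin" and "orientation" of the camera in the world. Camera axes: x right, y up, looking along -z (the intrinsics and any distortion apply to the point x, -y, -z); pixel columns grow to the right and rows downward; lengths in m; the calibration is good to about 2 mm. A picture is of the moment at which its call begins.
- robot.close_job(): hands the job in; it is judged then, once.
The state is a dict: "time": time; "joint_positions": joint angles; "qvel": joint speeds; "joint_torque": joint torques, N m; "tool_pos": TCP position; "ee_rot": TCP orientation; "wrist_force": force on the tool from outside, world axes, zero at the start; "wrist_torque": the same for the moment, N m; "width": finger opening in m; "finger_force": force on a finger pad.
Only numpy, scipy, OpenCV 4.12 (cv2) and the standard library are available. Lean on these libraries where they do the work, as an engineer would, in place of code of your own. Each camera call takes 0.05 s, during which the arm holds its last target. There are 200 camera calls.

TASK

Turn the red shutter handle from shut to its red 60 degree mark, then tap the side of the tilted bottle until every capacitor jammed in it has slid out into the catch tray, and turn the shutter fully shut again. Finally lay all the capacitors flat on the floor of the blue kit tray, side by side and not stacked. Tap lightly (a hard blow cracks the bottle), do not pick or poke capacitors out of the bottle with the fingers, and leave the mouse, the meter and the solvent bottle where they are.

Things in the scene. Friction and masses are not known exactly. Their poses are not given: they have to be found in the camera images.
- dispenser: fixed stand carrying bottle, shutter, chute and catch tray, which all move with it. Origin on the bench under the middle of the bottle's mouth; own +y runs level out of the mouth, +x to the far side, z up. A smooth steel chute 100 mm wide falls from the mouth (y = 4 mm, z = 91 mm) at 38 degrees to y = 64 mm, z = 44 mm, over the upper end of the catch tray
- tray (a point): middle of the catch tray's floor, 16 mm above the bench; axes as the dispenser's. Tray 160 mm (x) by 224 mm (y), its slippery floor falls 6 degrees towards +y (27 mm above the bench at the chute, 4 mm at the far end), rim about 10 mm above the floor. Capacitors slide into it by themselves once out of the mouth, queue up in it and may lie on one another or lean on the chute
- bottle: clear square bottle tilted 10 degrees neck-down on stiff rubber mounts. Origin: middle of the inner floor at the mouth, 95 mm above the bench; own +y along the bottle out of the mouth, x as the dispenser's. y 0 to -62 mm: neck, inside 34 x 34 mm; y -80 to -272 mm: body, outside 56 mm wide, z -4 to 50 mm. The capacitors in it, in single file, stick by friction until it is tapped
- tap_near (a point): middle of the orange tapping patch (30 x 24 mm) on the bottle's near side wall, which faces the dispenser's -x. The bottle gives sideways (along x) by at most 9 mm, 1.5 N per mm, and rings after a tap; each brisk tap (press to about 5 N, take the finger away fast) lets the row creep some 5 to 60 mm. Slow pushing does little; a blow faster than 0.3 m/s or pressing past the 9 mm may crack it
- tap_far (a point): middle of the orange tapping patch on the bottle's far side wall, facing the dispenser's +x; either patch serves
- shutter (a joint): opening angle of the shutter, rad: 0 = shut (steel plate across the mouth), 1.047 = the red 60 degree mark, 1.57 = stop. Grows as the handle turns clockwise seen from above; friction of 0.1 N m holds it where it is left
- handle (a point): on the upright shutter axis, at the height to grip: red bar 64 mm long, 14 mm wide, centred on the axis, its top 7 mm above this point, its underside 19 mm below, a white dial 6 mm lower. The point's x axis runs along the bar away from its white tip. At 0 the white tip points along the dispenser's -x, at 1.047 it points 60 degrees clockwise from there, seen from above
- kit: loose blue kit tray 206 x 110 mm (x by y), 14 mm high, walls and floor 3 mm thick, about 0.6 kg; origin at the centre of its underside
- mouse: white computer mouse 58 x 105 x 32 mm, a bystander; origin at the centre of its underside
- meter: yellow multimeter lying on its back 86 x 180 x 40 mm, a bystander; origin at the centre of its underside
- solvent: blue solvent bottle, 56 mm across, 130 mm tall, a bystander; origin at the centre of its underside
- cap0: box-shaped film capacitor, yellow block 26 x 58 x 26 mm with a black band, smooth, 35 g; origin at its centre, its own y axis runs along the 58 mm side, x and z across. It starts in the bottle, lying along it. May be absent (None)
- cap1: box-shaped film capacitor, yellow block 26 x 58 x 26 mm with a black band, smooth, 35 g; origin at its centre, its own y axis runs along the 58 mm side, x and z across. It starts in the bottle, lying along it. May be absent (None)
- cap2: box-shaped film capacitor, yellow block 26 x 58 x 26 mm with a black band, smooth, 35 g; origin at its centre, its own y axis runs along the 58 mm side, x and z across. It starts in the bottle, lying along it. May be absent (None)
- cap3: box-shaped film capacitor, yellow block 26 x 58 x 26 mm with a black band, smooth, 35 g; origin at its centre, its own y axis runs along the 58 mm side, x and z across. It starts in the bottle, lying along it. May be absent (None)

How it is judged:
On the way, in this order (a step that is already met when the one before it is completed fails the run):
1. the shutter stands at the 60 degree mark (value of joint shutter between 0.907 and 1.187 rad), for 0.4 s.
2. the bottle has been tapped with the shutter at the mark (all of step 1 and contact force between any of the fingers, the arm and bottle above 1.5 N).
3. every capacitor has left the bottle (y of each of cap0, cap1, cap2, cap3 in the frame of dispenser above 0.035 m), for 0.2 s.
4. the shutter is shut again (value of joint shutter below 0.1 rad), for 0.3 s.
At the end, for the whole second after the job is handed in: shutter shut (below 0.10 rad, about 6 degrees) and every capacitor present at rest in the kit tray, lying flat (long side within 10 degrees of level) on its floor, its centre inside the floor (within 88 mm of the middle lengthwise and 40 mm across) (value of joint shutter below 0.1 rad and x of cap0 in the frame of kit between -0.088 and 0.088 m and y of cap0 in the frame of kit between -0.04 and 0.04 m and z of cap0 in the frame of kit between 0.008 and 0.024 m and angle between cap0's own y axis and vertical between 1.4 and 1.74 rad and linear speed of each of cap0, cap1, cap2, cap3 below 0.02 m/s and x of cap1 in the frame of kit between -0.088 and 0.088 m and y of cap1 in the frame of kit between -0.04 and 0.04 m and z of cap1 in the frame of kit between 0.008 and 0.024 m and angle between cap1's own y axis and vertical between 1.4 and 1.74 rad and x of cap2 in the frame of kit between -0.088 and 0.088 m and y of cap2 in the frame of kit between -0.04 and 0.04 m and z of cap2 in the frame of kit between 0.008 and 0.024 m and angle between cap2's own y axis and vertical between 1.4 and 1.74 rad and x of cap3 in the frame of kit between -0.088 and 0.088 m and y of cap3 in the frame of kit between -0.04 and 0.04 m and z of cap3 in the frame of kit between 0.008 and 0.024 m and angle between cap3's own y axis and vertical between 1.4 and 1.74 rad); the robot touches nothing.
It fails at once if the bottle is struck or leaned on with more than 100 N (contact force between any of the fingers, the arm and bottle above 100 N).
It fails at once if the fingers take or poke a capacitor that is still inside the bottle ((contact force between the fingers and cap0 above 1 N and y of cap0 in the frame of dispenser below 0.01 m and x of cap0 in the frame of dispenser between -0.03 and 0.03 m) or (contact force between the fingers and cap1 above 1 N and y of cap1 in the frame of dispenser below 0.01 m and x of cap1 in the frame of dispenser between -0.03 and 0.03 m) or (contact force between the fingers and cap2 above 1 N and y of cap2 in the frame of dispenser below 0.01 m and x of cap2 in the frame of dispenser between -0.03 and 0.03 m) or (contact force between the fingers and cap3 above 1 N and y of cap3 in the frame of dispenser below 0.01 m and x of cap3 in the frame of dispenser between -0.03 and 0.03 m)).
It fails at once if the mouse, the meter or the solvent bottle is shifted more than 30 mm or tipped over (distance of any of mouse, meter, solvent from where it was at the start of the episode above 0.03 m or angle between solvent's own z axis and vertical above 0.5 rad).
Of cap1, cap2, cap3 only 2 to 3 are there at a start; the rules pass over those that are not, and their reading is None.
At some moment in a run one of kit may be knocked a few centimetres aside while the robot is not near it.
Once in a run the grip may slacken for a moment while it holds something.
It also fails if it takes over 210 s, if anything falls off the work surface, if the arm or the gripper's body presses on something with over 40 N, if the wrist force passes 120 N, or if a joint passes its speed limit or range.

## Working session

There is one attempt and no reset: what is moved stays moved. The work goes in short steps, Python scripts to look and compute and a tool call to move; the robot and the scene stay as the last step left them, time stands still between calls to the robot, and variables do not carry over. Pictures are saved under pics/ and viewed, at most 14 in all, crops included, and the job is handed in when it is done.

Besides the shell and the picture viewer there is one more tool, called after ">>>" by a JSON object that holds its "method" and its "body", one argument or row to a line. move_arm: Moves the arm, as the interface text tells. Its arguments: {"type":"object","properties":{"deltas":{"type":"array","items":{"type":"number"}}},"required":["deltas"]}

```bash
mkdir -p pics
cat > h.py <<'E'
import numpy as np, cv2
from bench import robot
from scipy.spatial.transform import Rotation as R
def snap(n):
    s=robot.snapshot(n); s['f']=s['image'].shape[0]/2/np.tan(np.radians(s['fov_y'])/2)
    o=np.array(s['orientation'],float)
    s['R']=o if o.shape==(3,3) else (R.from_euler('xyz',o).as_matrix() if o.size==3 else R.from_quat(o).as_matrix())
    s['o']=np.array(s['origin'],float); return s
def ray(s,u,v):
    d=np.stack([(np.asarray(u,float)-s['cx'])/s['f'],-(np.asarray(v,float)-s['cy'])/s['f'],-np.ones_like(np.asarray(u,float))],-1)
    return d@s['R'].T
def onz(s,u,v,z):
    d=ray(s,u,v); return s['o']+d*((z-s['o'][2])/d[...,2])[...,None]
def cloud(s):
    v,u=np.mgrid[0:420,0:560]; return s['o']+ray(s,u,v)*s['depth'][...,None]
def save(s,name,box=None,k=1):
    im=s['image'][...,::-1]
    if box: im=im[box[1]:box[3],box[0]:box[2]]
    cv2.imwrite('pics/'+name,cv2.resize(im,None,fx=k,fy=k))
E
python3 - <<'E'
from h import *
for n in('top','side'):
    s=snap(n); save(s,n+'0.png',None,1.4); print(n,{k:s[k] for k in s if k not in('image','depth')}, (s['depth']>0).mean())
    np.savez(n+'0.npz',P=cloud(s),im=s['image'])
print(robot.get_obs())
E
```

```text
top {'fov_y': 43.751272103048095, 'cx': 274.05831925729535, 'cy': 212.30367101145512, 'origin': array([ 0.30569566, -0.03704123,  1.69777872]), 'orientation': array([ 0.14567457,  0.00199045, -1.5778391 ]), 'f': np.float64(523.0339707313356), 'R': array([[-7.04269661e-03,  9.89381637e-01, -1.45170162e-01],
       [-9.99973219e-01, -7.25704154e-03, -9.46996550e-04],
       [-1.99044689e-03,  1.45159605e-01,  9.89406250e-01]]), 'o': array([ 0.30569566, -0.03704123,  1.69777872])} 0.9959481292517007
side {'fov_y': 53.92866817380284, 'cx': 279.77778914488056, 'cy': 211.92028071188707, 'origin': array([-0.05769178,  0.77808629,  0.91924948]), 'orientation': array([ 0.90230455,  0.02034996, -2.54428624]), 'f': np.float64(412.78322620646105), 'R': array([[-0.82668233,  0.33538424, -0.45178949],
       [-0.56230087, -0.52146744,  0.64178613],
       [-0.02034856,  0.78459488,  0.61967477]]), 'o': array([-0.05769178,  0.77808629,  0.91924948])} 0.9961181972789116
{'time': 0.1, 'joint_positions': array([-1.36808885e+00,  8.78775569e-02,  1.37208798e+00,  4.01224942e-06,
        1.68357959e+00, -1.03115198e-01]), 'qvel': array([ 9.98320713e-04, -1.87874255e-03, -4.29266235e-03,  6.99492531e-04,
        8.00389667e-05, -1.98008304e-03]), 'joint_torque': array([ 2.00300965e-03, -3.41251123e+01, -3.03302336e+01,  7.20533263e-02,
        3.04045749e-02, -9.68026870e-05]), 'tool_pos': array([ 0.16548374, -0.52400643,  0.20443082]), 'ee_rot': array([-3.13965096e+00, -2.04939326e-04,  3.05822923e-01]), 'wrist_force': array([ 0.12059727, -0.21946614,  0.32195254]), 'wrist_torque': array([-0.03916104,  0.04215867,  0.0111421 ]), 'finger_force': 0.0, 'width': 0.09378467502747065}
```

View pics/top0.png

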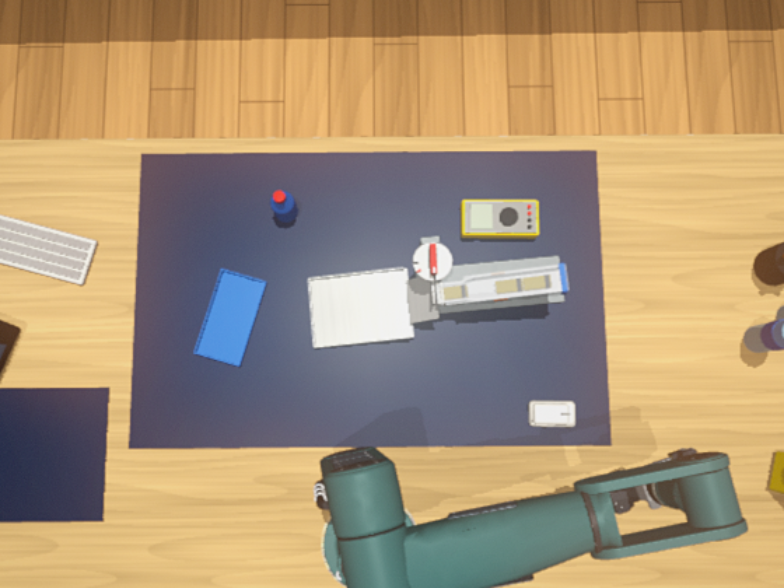

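View pics/side0.png

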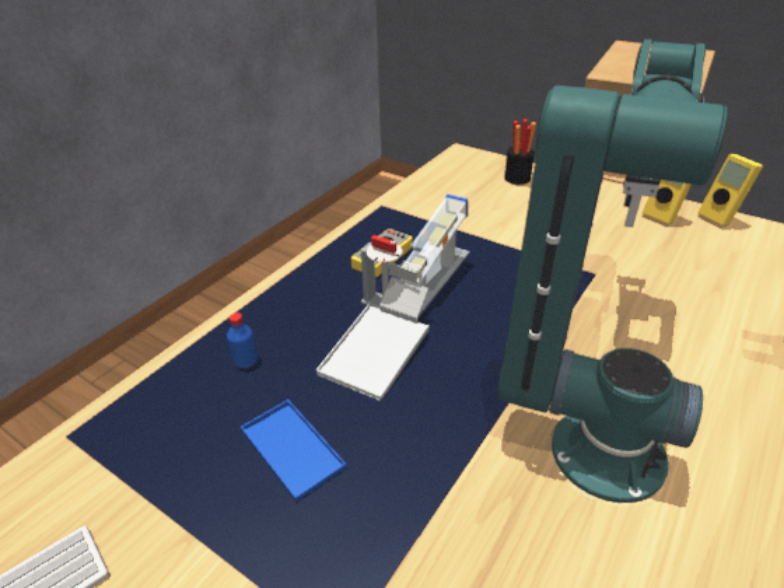

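The top view shows the dispenser with its tray towards world +y. The handle is at about (432,258) of the 784-wide picture, the bottle lies at x 440–565 with 3 caps visible, and the kit is at (230,317). Next I'll measure these.

Run:
```python
from h import *
s=snap('top'); t=snap('side')
for nm,S in(('top',s),('side',t)):
    P=cloud(S); hsv=cv2.cvtColor(S['image'],cv2.COLOR_RGB2HSV); H,Sa,V=[hsv[...,i].astype(int) for i in range(3)]
    M={'red':((H<6)|(H>174))&(Sa>170)&(V>100),'orange':(H>=6)&(H<=17)&(Sa>190)&(V>120),'kit':(H>102)&(H<114)&(Sa>150)&(V>140),'white':(Sa<30)&(V>150),'yel':(H>20)&(H<32)&(Sa>90)}
    for k,m in M.items():
        m=m&(P[...,0]>0.2)&(P[...,0]<0.85)&(abs(P[...,1])<.55)
        n,l,st,c=cv2.connectedComponentsWithStats(m.astype(np.uint8))
        for i in range(1,n):
            if st[i,4]<8: continue
            v,u=np.where(l==i); Q=P[l==i]; zm=np.median(Q[:,2]); q=onz(S,u,v,zm)[:,:2]
            r=cv2.minAreaRect((q*1000).astype(np.float32))
            print(nm,k,c[i].round(1),st[i,4],'z',np.percentile(Q[:,2],[5,50,95]).round(3),'ctr',np.round(r[0],0),'sz',np.round(r[1],0),'ang',round(r[2],1),'box',cv2.boxPoints(r).round(0).tolist() if k in('kit','white','red') else '')
save(s,'d.png',(285,150,425,260),5); save(t,'e.png',(240,130,350,230),6)
```

```text
top red [199.  140.4] 50 z [0.121 0.13  0.134] ctr [762. 195.] sz [25. 20.] ang 44.3 box [[746.0, 194.0], [760.0, 179.0], [778.0, 197.0], [764.0, 211.0]]
top kit [202.6 145.8] 84 z [0.082 0.092 0.101] ctr [757. 193.] sz [41. 47.] ang 27.1 box [[729.0, 204.0], [750.0, 163.0], [786.0, 181.0], [765.0, 223.0]]
top kit [164.2 226.7] 2125 z [-0.004  0.003  0.013] ctr [511. 323.] sz [111. 207.] ang 73.4 box [[396.0, 299.0], [594.0, 241.0], [626.0, 346.0], [427.0, 405.0]]
top white [354.7 154.9] 869 z [0.035 0.042 0.049] ctr [ 737. -308.] sz [159.  70.] ang 89.6 box [[701.0, -387.0], [771.0, -388.0], [772.0, -228.0], [702.0, -228.0]]
top white [345.7 196.4] 2598 z [0.004 0.159 0.186] ctr [ 590. -257.] sz [318. 149.] ang 89.6 box [[515.0, -416.0], [663.0, -417.0], [666.0, -99.0], [517.0, -98.0]]
top white [261.1 218.7] 4130 z [0.001 0.016 0.065] ctr [535.  -9.] sz [169. 297.] ang 5.9 box [[435.0, 130.0], [466.0, -166.0], [635.0, -148.0], [604.0, 147.0]]
top white [394.1 294.9] 614 z [0.009 0.026 0.036] ctr [ 285. -412.] sz [102.  56.] ang 89.6 box [[256.0, -463.0], [312.0, -464.0], [313.0, -3
[... 1753 characters left out ...]
] 2738 z [0.006 0.016 0.028] ctr [534.  16.] sz [169. 256.] ang 7.7 box [[433.0, 132.0], [467.0, -122.0], [635.0, -99.0], [601.0, 155.0]]
side yel [290.1 174.7] 71 z [0.001 0.027 0.043] ctr [ 692. -361.] sz [ 29. 101.] ang 28.3 box 
side yel [254.2 187.6] 71 z [0.007 0.027 0.074] ctr [ 758. -219.] sz [27. 75.] ang 37.4 box 
side yel [269.7 191.8] 50 z [0.002 0.029 0.118] ctr [ 691. -222.] sz [19. 64.] ang 35.1 box 
side yel [418.4 208.9] 8 z [-0.002  0.001  0.004] ctr [ 204. -456.] sz [ 7. 28.] ang 0.0 box 
side yel [338.9 329.4] 10 z [-0.003 -0.001  0.002] ctr [201. 152.] sz [ 2. 31.] ang 0.0 box 
side yel [295.1 393. ] 145 z [-0.002  0.     0.003] ctr [203. 350.] sz [  7. 174.] ang 0.6 box
```

View pics/d.png

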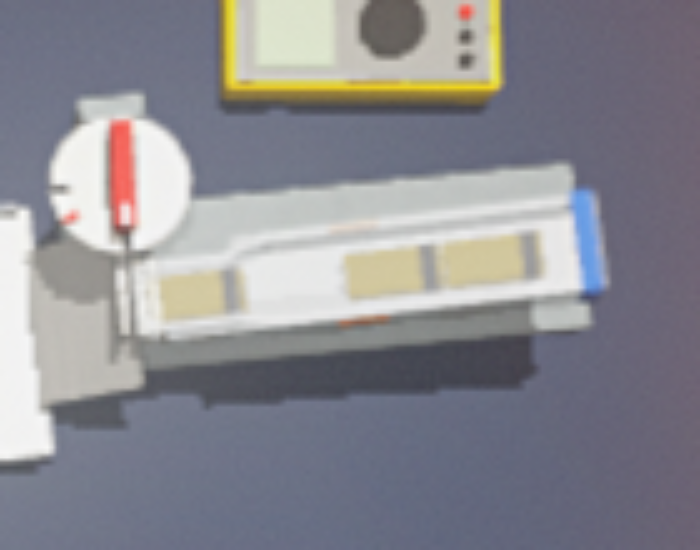

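View pics/e.png

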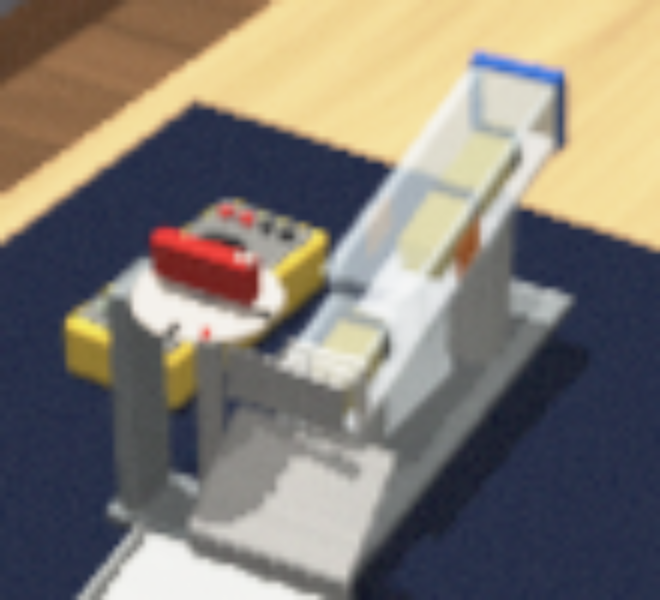

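```bash
cat >> h.py <<'E'
def tri(s,a,t,b):
    d1=ray(s,*a);d2=ray(t,*b);A=np.stack([d1,-d2],1);k=np.linalg.lstsq(A,t['o']-s['o'],rcond=None)[0]
    p,q=s['o']+k[0]*d1,t['o']+k[1]*d2;return (p+q)/2,np.linalg.norm(p-q)
E
python3 - <<'E'
from h import *
s=snap('top');t=snap('side')
print('handle',onz(s,309.2,185.,.197),'orange near tri',tri(s,(285+365/5,150+321/5),t,(240+467/6,130+245/6)))
hsv=cv2.cvtColor(s['image'],cv2.COLOR_RGB2HSV);H,S,V=[hsv[...,i].astype(int) for i in range(3)]
m=(((H<8)|(H>172))&(S>110)&(V>90));m[:165]=0;m[200:]=0;m[:,:300]=0;m[:,320:]=0
v,u=np.where(m);q=onz(s,u,v,.197)[:,:2]*1000;print('red',len(u),q.min(0),q.max(0),cv2.minAreaRect(q.astype(np.float32)))
m=(H<18)&(S>100)&(V>110);m[:190]=0;m[225:]=0;m[:,:320]=0
v,u=np.where(m);print('or top',list(zip(u,v)))
m=((S<45)&(V>170)).astype(np.uint8);m[:,:215]=0;m[:,294:]=0;m[:185]=0;m[255:]=0
v,u=np.where(m);b=cv2.boxPoints(cv2.minAreaRect(np.stack([u,v],1).astype(np.float32)));print(b)
P=cloud(s);q=onz(s,u,v,.02)[:,:2]*1000;r=cv2.minAreaRect(q.astype(np.float32));print('tray',r,cv2.boxPoints(r))
ps=[onz(s,u,v,.024)[:2] for u,v in zip(*[b[:,0],b[:,1]])]
# bottle top edge line: blue end cap
m=(H>100)&(H<118)&(S>120)&(V>110);m[:,:395]=0;m[:150]=0;v,u=np.where(m);print('cap',len(u),onz(s,u,v,.19)[:,:2].mean(0))
# caps yellow in bottle
m=(H>18)&(H<35)&(S>50);m[:195]=0;m[220:]=0;m[:,:310]=0;m[:,:400]=m[:,:400]
n,l,st,c=cv2.connectedComponentsWithStats(m.astype(np.uint8));print([(c[i],st[i,4],onz(s,c[i][0],c[i][1],.15)) for i in range(1,n) if st[i,4]>30])
E
```

```text
handle [ 0.60577911 -0.1388569   0.197     ] orange near tri (array([ 0.52650563, -0.28743914,  0.14260494]), np.float64(0.0005145352089696366))
red 76 [ 576.13021083 -144.11575938] [ 638.6420268  -132.18882762] ((607.3642578125, -138.29811096191406), (11.686318397521973, 62.571285247802734), 89.07274627685547)
or top [(np.int64(538), np.int64(190)), (np.int64(538), np.int64(191)), (np.int64(537), np.int64(192)), (np.int64(538), np.int64(192)), (np.int64(538), np.int64(193)), (np.int64(539), np.int64(193)), (np.int64(538), np.int64(194)), (np.int64(539), np.int64(194)), (np.int64(538), np.int64(195)), (np.int64(539), np.int64(195)), (np.int64(539), np.int64(196)), (np.int64(538), np.int64(197)), (np.int64(539), np.int64(197)), (np.int64(540), np.int64(197)), (np.int64(538), np.int64(198)), (np.int64(539), np.int64(198)), (np.int64(540), np.int64(198)), (np.int64(541), np.int64(198)), (np.int64(538), np.int64(199)), (np.int64(539), np.int64(199)), (np.int64(540), np.int64(199)), (np.int64(541), np.int64(199)), (np.int64(542), np.int64(199)), (np.int64(538), np.int64(200)), (np.int64(5
[... 2462 characters left out ...]
371]
 [296.54718 240.58492]
 [223.216   248.10606]]
tray ((531.4972534179688, 18.42449951171875), (167.4038848876953, 237.71385192871094), 5.454863548278809) [[ 436.87567  128.78633]
 [ 459.47308 -107.85101]
 [ 626.11884  -91.93733]
 [ 603.5214   144.70001]]
cap 54 [ 0.56631751 -0.40953453]
[(array([489.59964789, 207.46126761]), np.int32(2840), array([ 0.54270745, -0.68065446,  0.15      ])), (array([381.22413793, 201.53448276]), np.int32(116), array([ 0.56307454, -0.35714403,  0.15      ])), (array([361.36842105, 203.88596491]), np.int32(114), array([ 0.55637069, -0.29740009,  0.15      ])), (array([322.79310345, 208.44827586]), np.int32(87), array([ 0.54338743, -0.18153043,  0.15      ]))]
```

```bash
cat >> h.py <<'E'
def go(x,y,z,yaw):
    o=robot.get_obs();p=np.array(o['tool_pos']);r=R.from_euler('xyz',o['ee_rot']);g=R.from_euler('xyz',[np.pi,0,yaw])
    print('rot',(r.inv()*g).as_rotvec().round(3),'cm',(r.inv().apply(np.array([x,y,z])-p)*100).round(2))
E
python3 - <<'E'
from h import *
go(.6065,-.1385,.26,.098)
E
```

```text
rot [-0.001 -0.     0.208] cm [ 53.66 -23.52  -5.47]
```

>>> {"method": "move_arm", "body": {
  "deltas": [0,0,0,0,0,-5.5,0,0,0,0,4,-2,-5.5,0,0,0,0,8,-3.5,-5.5,0,0,0,0.05,12,-5.3,-5.5,0,0,0,0.1,16,-7,-5.5,0,0,0,0.15,20,-9,-5.5,0,0,0,0.2,24,-11,-5.5,0,0,0,0.208,28,-12.3,-5.5,0]
}}

```text
time: 1.1
tool_pos: [0.3965, -0.3211, 0.2609]
ee_rot: [3.141, -0.0, 0.097]
wrist_force: [-0.2, -0.8, 0.0]
width: 0.0475
finger_force: 0.0
```

```bash
python3 -c "
from h import *
go(.6065,-.1385,.26,.098)"
```

```text
rot [ 0.001 -0.    -0.001] cm [ 22.67 -16.14   0.09]
```

>>> {"method": "move_arm", "body": {
  "deltas": [0,0,0,4,-3,0,0,0,0,0,8,-6,0,0,0,0,0,12,-9,0,0,0,0,0,16,-12,0,0,0,0,0,20,-14.5,0,0,0,0,0,22.6,-16.1,0,0,0,0,0,22.6,-16.1,0,0,0,0,0,22.6,-16.1,0,0]
}}

```text
time: 1.9
tool_pos: [0.6047, -0.1404, 0.2598]
ee_rot: [3.141, 0.002, 0.099]
wrist_force: [0.3, -0.2, -0.0]
width: 0.0469
finger_force: 0.0
```

Run:
```python
from h import *
go(.6065,-.1385,.176,.098)
t=snap('side');save(t,'h1.png',(220,100,360,220),5)
```

```text
rot [0.    0.002 0.001] cm [ 0.21 -0.17  8.38]
```

View pics/h1.png

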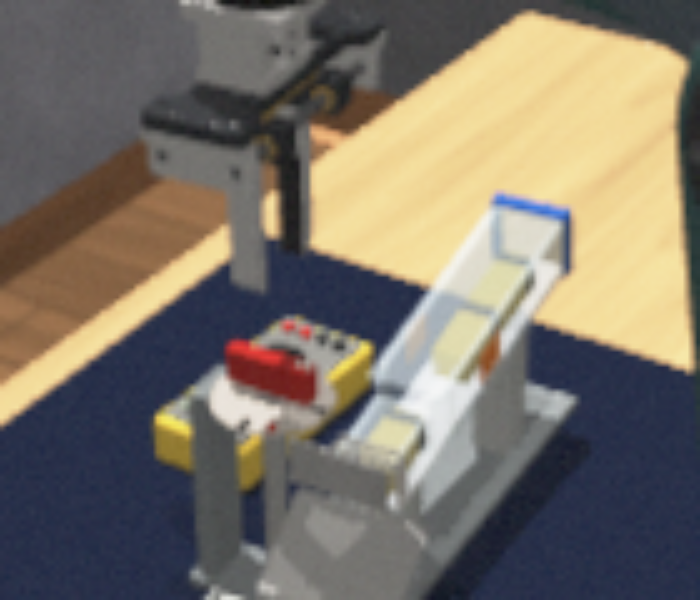

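The gripper stands above the handle with its fingers on either side of the bar. I'll go down and grip.

>>> {"method": "move_arm", "body": {
  "deltas": [0,0,0,0.1,-0.1,3,0,0,0,0,0.2,-0.15,6,0,0,0,0,0.2,-0.15,8.4,0,0,0,0,0.2,-0.15,8.4,0.5,0,0,0,0.2,-0.15,8.4,1,0,0,0,0.2,-0.15,8.4,1,0,0,0,0.2,-0.15,8.4,1]
}}

```text
time: 2.65
tool_pos: [0.6074, -0.1396, 0.179]
ee_rot: [3.14, -0.004, 0.097]
wrist_force: [-0.5, -0.4, 0.1]
width: 0.0187
finger_force: 0.0
```

>>> {"method": "move_arm", "body": {
  "deltas": [0,0,0,0,0,0,1,0,0,0,0,0,0,1,0,0,0,0,0,0,1]
}}

```text
time: 2.95
tool_pos: [0.6075, -0.139, 0.1787]
ee_rot: [3.14, -0.003, 0.098]
wrist_force: [-0.1, 0.3, 5.3]
width: 0.0138
finger_force: 29.8
```

>>> {"method": "move_arm", "body": {
  "deltas": [0,0,0.13,0,0,0,1,0,0,0.27,0,0,0,1,0,0,0.41,0,0,0,1,0,0,0.55,0,0,0,1,0,0,0.69,0,0,0,1,0,0,0.83,0,0,0,1,0,0,0.95,0,0,0,1,0,0,1.05,0,0,0,1]
}}

```text
time: 3.75
tool_pos: [0.6076, -0.1388, 0.1787]
ee_rot: [-3.139, -0.003, -0.956]
wrist_force: [-1.1, 1.4, 6.6]
width: 0.0137
finger_force: 29.9
```

>>> {"method": "move_arm", "body": {
  "deltas": [0,0,0,0,0,0,1,0,0,0,0,0,0,1,0,0,0,0,0,0,1,0,0,0,0,0,0,1]
}}

```text
time: 4.15
tool_pos: [0.6076, -0.1388, 0.1787]
ee_rot: [-3.139, -0.003, -0.952]
wrist_force: [0.8, 0.7, 6.3]
width: 0.0138
finger_force: 29.9
```

Run:
```python
from h import *
o=robot.get_obs();print(o['ee_rot'],o['joint_positions'],o['width'],o['finger_force'])
```

```text
[-3.13895303e+00 -2.93847072e-03 -9.51937226e-01] [-3.15715414e-01  2.53894363e-01  1.23177314e+00  3.78502963e-04
  1.65199324e+00  2.20704570e+00] 0.013772839192386489 29.874175786972046
```

>>> {"method": "move_arm", "body": {
  "deltas": [0,0,0,0,0,0,0.5,0,0,0,0,0,0,0,0,0,0,0,0,0,0,0,0,0,0,0,-3,0,0,0,0,0,0,-7,0,0,0,-0.1,0,0,-9,0,0,0,-0.2,0,0,-9,1,0,0,-0.3,0,0,-9,1]
}}

```text
time: 4.95
tool_pos: [0.607, -0.1392, 0.2674]
ee_rot: [-3.141, -0.002, -0.648]
wrist_force: [0.2, 0.0, 0.3]
width: 0.0343
finger_force: 0.0
```

Run:
```python
from h import *
go(.482,-.2917,.265,.098)
t=snap('side');save(t,'h2.png',(220,100,360,220),5)
```

```text
rot [ 0.    -0.002 -0.746] cm [-0.75 19.7   0.23]
```

View pics/h2.png

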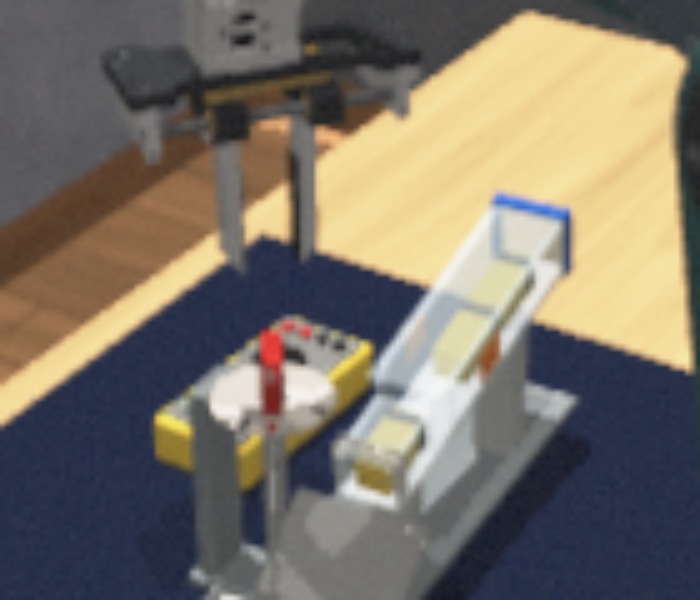

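The shutter is open, the handle points at the red mark, and the first cap waits in the neck. Next I'll move to the tapping place.

>>> {"method": "move_arm", "body": {
  "deltas": [0,0,-0.1,0,3,0,1,0,0,-0.2,0,6,0,1,0,0,-0.3,0,10,0,1,0,0,-0.4,-0.3,14,0,1,0,0,-0.5,-0.7,18,0,1,0,0,-0.6,-0.75,19.7,0,1,0,0,-0.74,-0.75,19.7,0,1,0,0,-0.746,-0.75,19.7,0,1]
}}

```text
time: 5.8
tool_pos: [0.4804, -0.2915, 0.2659]
ee_rot: [-3.141, 0.001, 0.091]
wrist_force: [0.4, 0.9, 0.9]
width: 0.0004
finger_force: 0.0
```

>>> {"method": "move_arm", "body": {
  "deltas": [0,0,0,0,0,3,1,0,0,0,0,0,7,1,0,0,0,0,0,10.5,1,0,0,0,0,0,12.7,1,0,0,0,0,0,12.7,1]
}}

```text
time: 6.3
tool_pos: [0.479, -0.2887, 0.1345]
ee_rot: [-3.135, 0.007, 0.091]
wrist_force: [-0.7, -0.5, -0.2]
width: 0.0
finger_force: 0.0
```

Run:
```python
from h import *
go(.482,-.2917,.138,.098)
t=snap('side');save(t,'h3.png',(240,100,380,220),5)
```

```text
rot [-0.006  0.007 -0.007] cm [ 0.27  0.32 -0.36]
```

View pics/h3.png

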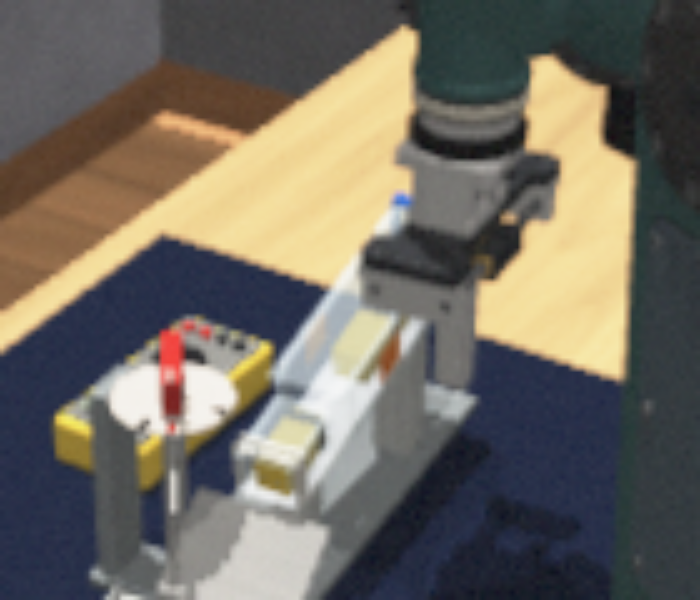

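The closed fingers stand beside the bottle, abreast of the orange patch. I'll approach until they touch.

>>> {"method": "move_arm", "body": {
  "deltas": [0,0,0,1.5,0,0,1,0,0,0,2.8,0,0,1,0,0,0,3.2,0,0,1,0,0,0,3.4,0,0,1,0,0,0,3.4,0,0,1]
}}

```text
time: 6.85
tool_pos: [0.5152, -0.2878, 0.14]
ee_rot: [3.141, -0.0, 0.094]
wrist_force: [-0.8, 0.2, -0.6]
width: 0.0004
finger_force: 0.0
```

>>> {"method": "move_arm", "body": {
  "deltas": [0,0,0,0.3,0,0,1,0,0,0,0.5,0,0,1,0,0,0,0.5,0,0,1]
}}

```text
time: 7.15
tool_pos: [0.5193, -0.2874, 0.1396]
ee_rot: [3.142, 0.001, 0.093]
wrist_force: [-2.6, -0.6, 1.5]
width: 0.0005
finger_force: 1.1
```

>>> {"method": "move_arm", "body": {
  "deltas": [0,0,0,0.35,0,0,1,0,0,0,0.35,0,0,1,0,0,0,-3,0,0,1,0,0,0,-3,0,0,1,0,0,0,-3,0,0,1,0,0,0,-3,0,0,1]
}}

```text
time: 7.75
tool_pos: [0.491, -0.2901, 0.1397]
ee_rot: [3.141, -0.002, 0.094]
wrist_force: [0.7, 0.4, 0.5]
width: 0.0004
finger_force: 0.0
```

```bash
cat >> h.py <<'E'
def caps(s):
    hsv=cv2.cvtColor(s['image'],cv2.COLOR_RGB2HSV);H,S,V=[hsv[...,i].astype(int) for i in range(3)]
    m=(H>18)&(H<35)&(S>50);m[:188]=0;m[250:]=0;m[:,:215]=0;m[:,405:]=0
    n,l,st,c=cv2.connectedComponentsWithStats(m.astype(np.uint8))
    for i in range(1,n):
        if st[i,4]>15:print('cap px',c[i].round(1),st[i,:4],st[i,4],'xy@.02',onz(s,c[i][0],c[i][1],.02)[:2].round(3))
    return l,n,st,c
E
python3 -c "
from h import *
caps(snap('top'))"
```

```text
cap px [349.8 205.7] [346 202  10   9] 65 xy@.02 [ 0.572 -0.281]
cap px [310.  209.7] [309 205   3  10] 27 xy@.02 [ 0.56  -0.152]
cap px [320.3 208.6] [317 205   7   8] 49 xy@.02 [ 0.563 -0.186]
```

>>> {"method": "move_arm", "body": {
  "deltas": [0,0,0,2.3,0,0,1,0,0,0,2.9,0,0,1,0,0,0,3.4,0,0,1,0,0,0,0.4,0,0,1,0,0,0,2.3,0,0,1,0,0,0,2.9,0,0,1,0,0,0,3.4,0,0,1,0,0,0,0,0,0,1]
}}

```text
time: 8.6
tool_pos: [0.4927, -0.2898, 0.1386]
ee_rot: [-3.141, -0.001, 0.097]
wrist_force: [-0.1, -0.6, 1.4]
width: 0.0002
finger_force: 0.0
```

```bash
python3 -c "
from h import *
caps(snap('top'))"
```

```text
cap px [351.  204.8] [348 201   8   9] 44 xy@.02 [ 0.575 -0.286]
cap px [335.4 207.6] [329 204  14   9] 80 xy@.02 [ 0.566 -0.234]
cap px [294.  211.9] [291 207   7  10] 62 xy@.02 [ 0.553 -0.1  ]
cap px [283.5 212.7] [278 209  12   9] 98 xy@.02 [ 0.55  -0.066]
```

First cap is sliding out, so keep tapping.

>>> {"method": "move_arm", "body": {
  "deltas": [0,0,0,2.3,0,0,1,0,0,0,2.9,0,0,1,0,0,0,3.4,0,0,1,0,0,0,0.4,0,0,1,0,0,0,2.3,0,0,1,0,0,0,2.9,0,0,1,0,0,0,3.4,0,0,1,0,0,0,0,0,0,1]
}}

```text
time: 9.45
tool_pos: [0.4929, -0.2898, 0.1388]
ee_rot: [-3.141, -0.002, 0.097]
wrist_force: [-1.1, -1.0, -0.2]
width: 0.0003
finger_force: 0.0
```

>>> {"method": "move_arm", "body": {
  "deltas": [0,0,0,2.3,0,0,1,0,0,0,2.9,0,0,1,0,0,0,3.4,0,0,1,0,0,0,0.4,0,0,1,0,0,0,2.3,0,0,1,0,0,0,2.9,0,0,1,0,0,0,3.4,0,0,1,0,0,0,0,0,0,1]
}}

```text
time: 10.25
tool_pos: [0.4933, -0.2901, 0.1393]
ee_rot: [3.141, -0.002, 0.098]
wrist_force: [0.2, -0.9, 0.2]
width: 0.0003
finger_force: 0.0
```

```bash
python3 -c "
from h import *
caps(snap('top'))"
```

```text
cap px [332.9 208.2] [325 204  16  10] 89 xy@.02 [ 0.564 -0.226]
cap px [308.9 212.4] [306 208   7  10] 51 xy@.02 [ 0.551 -0.149]
cap px [318.8 210.8] [317 208   4   7] 23 xy@.02 [ 0.556 -0.181]
cap px [238.6 214.8] [237 211   4   8] 20 xy@.02 [0.544 0.08 ]
cap px [228.8 217.6] [221 212  16  12] 131 xy@.02 [0.536 0.111]
```

>>> {"method": "move_arm", "body": {
  "deltas": [0,0,0,2.3,0,0,1,0,0,0,2.9,0,0,1,0,0,0,3.4,0,0,1,0,0,0,0.4,0,0,1,0,0,0,2.3,0,0,1,0,0,0,2.9,0,0,1,0,0,0,3.4,0,0,1,0,0,0,0,0,0,1]
}}

```text
time: 11.1
tool_pos: [0.493, -0.2899, 0.1388]
ee_rot: [-3.141, -0.002, 0.097]
wrist_force: [-0.8, -1.5, -0.1]
width: 0.0008
finger_force: 0.0
```

>>> {"method": "move_arm", "body": {
  "deltas": [0,0,0,2.3,0,0,1,0,0,0,2.9,0,0,1,0,0,0,3.4,0,0,1,0,0,0,0.4,0,0,1,0,0,0,2.3,0,0,1,0,0,0,2.9,0,0,1,0,0,0,3.4,0,0,1,0,0,0,0,0,0,1]
}}

```text
time: 11.9
tool_pos: [0.4933, -0.2901, 0.1393]
ee_rot: [3.141, -0.002, 0.098]
wrist_force: [-0.8, -0.8, -1.0]
width: 0.0004
finger_force: 0.0
```

```bash
python3 -c "
from h import *
caps(snap('top'))"
```

```text
cap px [320.6 210.5] [317 207   8   8] 47 xy@.02 [ 0.557 -0.186]
cap px [310.5 212.1] [309 208   4  10] 23 xy@.02 [ 0.552 -0.154]
cap px [228.4 218.2] [221 213  16  11] 133 xy@.02 [0.534 0.112]
cap px [241.6 223.1] [236 213  14  20] 156 xy@.02 [0.517 0.07 ]
```

>>> {"method": "move_arm", "body": {
  "deltas": [0,0,0,2.3,0,0,1,0,0,0,2.9,0,0,1,0,0,0,3.4,0,0,1,0,0,0,0.4,0,0,1,0,0,0,2.3,0,0,1,0,0,0,2.9,0,0,1,0,0,0,3.4,0,0,1,0,0,0,0,0,0,1]
}}

```text
time: 12.75
tool_pos: [0.493, -0.2899, 0.1389]
ee_rot: [-3.142, -0.002, 0.098]
wrist_force: [-0.1, 0.0, -0.0]
width: 0.0004
finger_force: 0.0
```

>>> {"method": "move_arm", "body": {
  "deltas": [0,0,0,2.3,0,0,1,0,0,0,2.9,0,0,1,0,0,0,3.4,0,0,1,0,0,0,0.4,0,0,1,0,0,0,0,0,-3,1,0,0,0,0,0,-7,1,0,0,0,0,0,-12.5,1,0,0,0,0,0,-12.5,1]
}}

```text
time: 13.55
tool_pos: [0.4934, -0.2919, 0.2741]
ee_rot: [3.13, -0.013, 0.095]
wrist_force: [-0.4, -0.7, 0.6]
width: 0.0002
finger_force: 0.0
```

Run:
```python
from h import *
s=snap('top');caps(s);save(s,'t1.png',(200,170,410,260),3.7)
go(.6065,-.139,.265,-.952)
```

```text
cap px [228.1 219. ] [221 215  16   9] 133 xy@.02 [0.531 0.113]
cap px [249.1 223.1] [238 214  26  24] 295 xy@.02 [0.517 0.045]
cap px [265.4 219.6] [264 216   3   8] 17 xy@.02 [ 0.528 -0.007]
rot [ 0.003 -0.014  1.047] cm [ 12.75 -14.12   0.67]
```

View pics/t1.png

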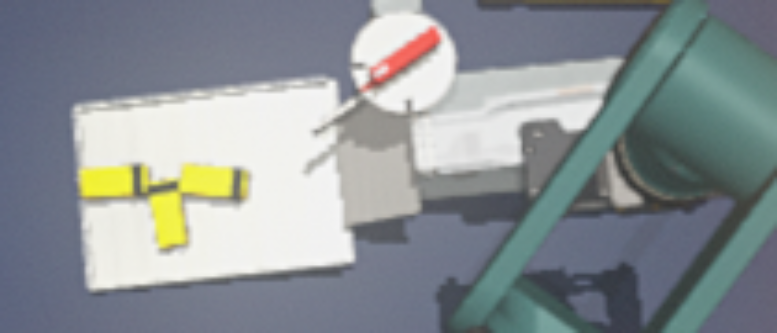

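All three caps lie in the tray: one at (112,181), one at (168,218) and one at (213,182). Now I'll return to the handle.

>>> {"method": "move_arm", "body": {
  "deltas": [0,0,0.13,2,-2,0.6,0,0,0,0.26,4,-4,0.6,0,0,0,0.4,6,-6,0.6,0,0,0,0.53,8,-8,0.6,0,0,0,0.66,10,-11,0.6,0,0,0,0.8,12,-13,0.6,0,0,0,0.93,12.7,-14.1,0.6,0,0,0,1.05,12.7,-14.1,0.6,0]
}}

```text
time: 14.4
tool_pos: [0.6046, -0.1353, 0.2566]
ee_rot: [3.141, 0.002, -0.957]
wrist_force: [0.0, -0.7, 0.7]
width: 0.0471
finger_force: 0.0
```

Run:
```python
from h import *
caps(snap('top'))
go(.6072,-.139,.179,-.952)
```

```text
cap px [228.2 219. ] [221 215  16   9] 134 xy@.02 [0.531 0.113]
cap px [249.1 223.1] [238 214  26  24] 298 xy@.02 [0.517 0.045]
cap px [265.3 219.7] [264 216   3   8] 18 xy@.02 [ 0.528 -0.007]
rot [ 0.001  0.001 -0.009] cm [ 0.4  -0.1   7.78]
```

>>> {"method": "move_arm", "body": {
  "deltas": [0,0,0,0.4,-0.1,3,0,0,0,0,0.4,-0.1,6,0,0,0,0,0.4,-0.1,7.9,0,0,0,0,0.4,-0.1,7.9,1,0,0,0,0.4,-0.1,7.9,1,0,0,0,0.4,-0.1,7.9,1,0,0,0,0.4,-0.1,7.9,1,0,0,0,0.4,-0.1,7.9,1]
}}

```text
time: 15.25
tool_pos: [0.6084, -0.14, 0.1814]
ee_rot: [-3.136, -0.003, -0.955]
wrist_force: [3.9, 1.3, 1.8]
width: 0.0141
finger_force: 30.0
```

>>> {"method": "move_arm", "body": {
  "deltas": [0,0,0,0,0,0,1,0,0,0,0,0,0,1]
}}

```text
time: 15.45
tool_pos: [0.6084, -0.14, 0.1814]
ee_rot: [-3.137, -0.004, -0.955]
wrist_force: [5.1, 2.6, 3.1]
width: 0.0136
finger_force: 30.0
```

Turn back 1.08 rad. The stop is at 0 and the joint compliance is small, so a slight overshoot is safe.

>>> {"method": "move_arm", "body": {
  "deltas": [0,0,-0.13,0,0,0,1,0,0,-0.27,0,0,0,1,0,0,-0.41,0,0,0,1,0,0,-0.55,0,0,0,1,0,0,-0.69,0,0,0,1,0,0,-0.83,0,0,0,1,0,0,-0.95,0,0,0,1,0,0,-1.05,0,0,0,1]
}}

```text
time: 16.25
tool_pos: [0.6089, -0.1389, 0.1814]
ee_rot: [-3.14, -0.007, 0.1]
wrist_force: [6.1, 5.3, 2.1]
width: 0.0139
finger_force: 30.0
```

>>> {"method": "move_arm", "body": {
  "deltas": [0,0,-0.02,0,0,0,1,0,0,-0.02,0,0,0,1,0,0,-0.02,0,0,0,1]
}}

```text
time: 16.55
tool_pos: [0.6089, -0.139, 0.1814]
ee_rot: [-3.14, -0.007, 0.115]
wrist_force: [5.9, 4.1, 1.8]
width: 0.0134
finger_force: 30.2
```

Run:
```python
from h import *
o=robot.get_obs();print(o['ee_rot'],o['wrist_torque'])
s=snap('top');save(s,'t2.png',(200,140,410,280),3.7)
np.save('t2.npy',s['image'])
```

```text
[-3.14049551 -0.00722896  0.11472866] [ 0.91107061 -1.08070849 -0.37094031]
```

View pics/t2.png

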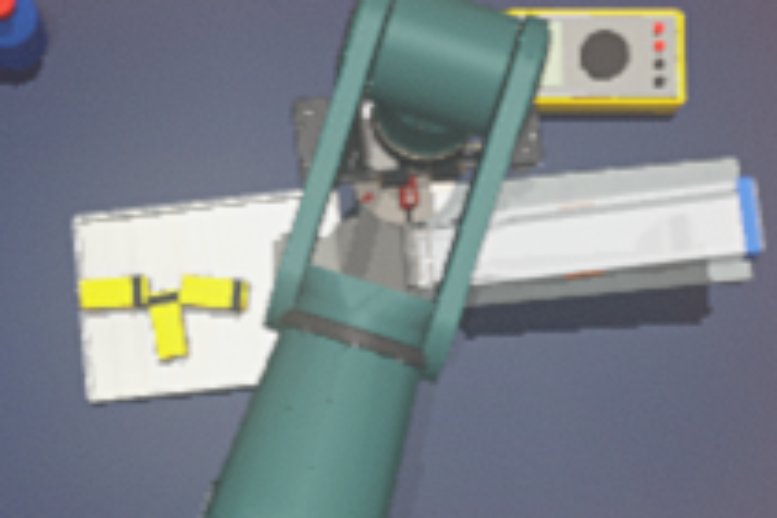

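>>> {"method": "move_arm", "body": {
  "deltas": [0,0,0,0,0,0,0.5,0,0,0,0,0,0,0,0,0,0,0,0,0,0,0,0,0,0,0,-3,0,0,0,0,0,0,-7,0,0,0,0,-5,0,-9,0,0,0,0,-9,0,-9,0,0,0,0,-9,0,-9,0]
}}

```text
time: 17.4
tool_pos: [0.513, -0.1513, 0.2705]
ee_rot: [3.141, 0.001, 0.111]
wrist_force: [0.5, -0.3, 0.1]
width: 0.0475
finger_force: 0.0
```

```bash
cat >> h.py <<'E'
def blobs(s):
    P=cloud(s);hsv=cv2.cvtColor(s['image'],cv2.COLOR_RGB2HSV);H,S,V=[hsv[...,i].astype(int) for i in range(3)]
    y=(H>22)&(H<34)&(S>120)&(V>120)&(P[...,1]>-.15)&(P[...,0]<.7)
    k=(H>102)&(H<114)&(S>150)&(V>130)&(P[...,2]<.03)&(P[...,0]<.72)&(P[...,1]>.1)
    n,l,st,c=cv2.connectedComponentsWithStats(y.astype(np.uint8),connectivity=4)
    for i in range(1,n):
        if st[i,4]<40: continue
        v,u=np.where(l==i);z=np.median(P[l==i][:,2]);q=onz(s,u,v,z)[:,:2]*1000;r=cv2.minAreaRect(q.astype(np.float32))
        print('yel',c[i].round(),st[i,4],'ztop',P[l==i][:,2][[0,-1]].round(3),z.round(3),np.round(r[0]),np.round(r[1]),round(r[2],1),cv2.boxPoints(r).round().tolist())
    k=cv2.morphologyEx(k.astype(np.uint8),cv2.MORPH_OPEN,np.ones((3,3)))
    v,u=np.where(k);r=cv2.minAreaRect((onz(s,u,v,.01)[:,:2]*1000).astype(np.float32));print('kit',np.round(r[0],1),np.round(r[1]),round(r[2],1),cv2.boxPoints(r).round().tolist())
E
python3 - <<'E'
from h import *
s=snap('top');blobs(s)
hsv=cv2.cvtColor(s['image'],cv2.COLOR_RGB2HSV);H,S,V=[hsv[...,i].astype(int) for i in range(3)]
m=(((H<8)|(H>172))&(S>110)&(V>90));m[:165]=0;m[200:]=0;m[:,:290]=0;m[:,325:]=0
v,u=np.where(m);q=onz(s,u,v,.197)[:,:2]*1000;print('red',len(u),cv2.minAreaRect(q.astype(np.float32)))
blobs(snap('side'));go(.535,.05,.25,1.667)
E
```

```text
yel [229. 219.] 106 ztop [0.03  0.032] 0.032 [531. 111.] [42. 23.] 89.6 [[520.0, 90.0], [542.0, 90.0], [543.0, 132.0], [520.0, 132.0]]
yel [250. 224.] 222 ztop [0.041 0.037] 0.038 [513.  41.] [45. 88.] 44.9 [[466.0, 56.0], [528.0, -6.0], [560.0, 26.0], [498.0, 88.0]]
kit [493.  345.9] [110. 206.] 73.5 [[378.0, 322.0], [576.0, 264.0], [608.0, 370.0], [410.0, 428.0]]
red 0 ((0.0, 0.0), (0.0, 0.0), 0.0)
yel [268. 252.] 279 ztop [0.042 0.014] 0.038 [507.  49.] [ 49. 113.] 43.2 [[450.0, 73.0], [528.0, -9.0], [563.0, 24.0], [486.0, 106.0]]
yel [250. 264.] 145 ztop [0.034 0.009] 0.031 [522. 114.] [35. 60.] 5.9 [[502.0, 142.0], [508.0, 82.0], [543.0, 86.0], [536.0, 146.0]]
kit [488.7 346.5] [112. 199.] 73.4 [[377.0, 321.0], [568.0, 264.0], [600.0, 372.0], [409.0, 429.0]]
rot [ 1.000e-03  0.000e+00 -1.554e+00] cm [  4.12 -19.77   1.96]
```

Run:
```python
from h import *
s=snap('top');P=cloud(s)
for n,u,v,z in(('B',245.4,228.1,.036),('Bg',245.8,230,.036),('C',257.9,219.2,.04),('A',231,219,.032)): print(n,onz(s,u,v,z).round(4),'depth z',P[int(v),int(u)].round(3))
for v in range(226,238,2): print(v,P[v,240:252,2].round(3))
go(.495,.0535,.15,.15)
```

```text
B [0.4991 0.0565 0.036 ] depth z [0.5   0.058 0.035]
Bg [0.493  0.0553 0.036 ] depth z [0.493 0.058 0.033]
C [0.527  0.0164 0.04  ] depth z [0.528 0.019 0.041]
A [0.5294 0.1031 0.032 ] depth z [0.529 0.103 0.032]
226 [0.012 0.035 0.034 0.03  0.041 0.041 0.04  0.039 0.039 0.033 0.011 0.011]
228 [0.01  0.009 0.032 0.034 0.034 0.035 0.038 0.037 0.034 0.031 0.016 0.019]
230 [0.014 0.01  0.036 0.039 0.034 0.033 0.033 0.035 0.04  0.036 0.021 0.009]
232 [0.009 0.001 0.033 0.042 0.029 0.033 0.04  0.037 0.036 0.046 0.035 0.02 ]
234 [0.006 0.002 0.011 0.041 0.036 0.038 0.039 0.038 0.043 0.038 0.046 0.019]
236 [0.01  0.009 0.009 0.037 0.034 0.039 0.033 0.035 0.027 0.018 0.02  0.008]
rot [ 0.    -0.    -0.037] cm [  0.12 -20.56  11.93]
```

>>> {"method": "move_arm", "body": {
  "deltas": [0,0,-0.01,0,-4,0,0,0,0,-0.02,0,-8,2,0,0,0,-0.037,0.1,-12,5,0,0,0,-0.037,0.1,-16,8,0,0,0,-0.037,0.1,-20,11,0,0,0,-0.037,0.1,-20.8,13,0,0,0,-0.037,0.1,-20.8,13,0,0,0,-0.037,0.1,-20.8,13,0]
}}

```text
time: 18.35
tool_pos: [0.495, 0.0561, 0.1393]
ee_rot: [3.141, 0.001, 0.152]
wrist_force: [0.4, -0.3, 1.1]
width: 0.0471
finger_force: 0.0
```

```bash
python3 -c "
from h import *
go(.496,.0565,.015,.15)"
```

```text
rot [0.    0.001 0.002] cm [ 0.12 -0.03 12.43]
```

>>> {"method": "move_arm", "body": {
  "deltas": [0,0,0,0,0,4,0,0,0,0,0.1,0,8,0,0,0,0,0.1,0,11,0,0,0,0,0.1,0,12.4,0,0,0,0,0.1,0,12.4,1,0,0,0,0.1,0,12.4,1,0,0,0,0.1,0,12.4,1,0,0,0,0.1,0,12.4,1]
}}

```text
time: 19.15
tool_pos: [0.4968, 0.0559, 0.017]
ee_rot: [3.141, -0.003, 0.15]
wrist_force: [0.6, -0.7, 2.2]
width: 0.0262
finger_force: 30.0
```

>>> {"method": "move_arm", "body": {
  "deltas": [0,0,0,0,0,-3,1,0,0,0,0,0,-6,1,0,0,0,0,0,-9,1,0,0,0,0,0,-9,1,0,0,0,0,0,-9,1]
}}

```text
time: 19.65
tool_pos: [0.4957, 0.0562, 0.106]
ee_rot: [3.141, -0.002, 0.151]
wrist_force: [-0.6, 0.8, -0.6]
width: 0.026
finger_force: 30.0
```

Run:
```python
from h import *
s=snap('top');blobs(s)
c=np.array([.493,.3462]);ax=np.array([np.cos(-.285),np.sin(-.285)])
for k in(-.055,0,.055): print(k,c+k*ax)
p=c-.055*ax; go(p[0],p[1],.1,1.286); go(p[0],p[1],.1,1.286-np.pi)
o=robot.get_obs();print(o['width'],o['finger_force'],o['joint_positions'])
```

```text
kit [493.5 345.5] [111. 206.] 73.5 [[379.0, 322.0], [577.0, 263.0], [608.0, 369.0], [410.0, 428.0]]
-0.055 [0.44021861 0.36166366]
0 [0.493  0.3462]
0.055 [0.54578139 0.33073634]
rot [-1.000e-03  1.000e-03 -1.135e+00] cm [ -0.8  -31.02   0.47]
rot [1.000e-03 1.000e-03 2.006e+00] cm [ -0.8  -31.02   0.47]
0.02565032824391876 29.997053146362305 [-7.67363296e-04  1.49600456e-02  1.64801118e+00 -1.04883498e-04
  1.47975520e+00  1.41920858e+00]
```

>>> {"method": "move_arm", "body": {
  "deltas": [0,0,-0.13,0,-4,0.4,1,0,0,-0.27,0,-8,0.4,1,0,0,-0.41,-0.2,-12,0.4,1,0,0,-0.55,-0.4,-16,0.4,1,0,0,-0.69,-0.6,-20,0.4,1,0,0,-0.83,-0.8,-24,0.4,1,0,0,-0.97,-0.8,-28,0.4,1,0,0,-1.11,-0.8,-31,0.4,1]
}}

```text
time: 20.5
tool_pos: [0.4388, 0.3629, 0.0988]
ee_rot: [-3.139, 0.003, 1.268]
wrist_force: [-0.8, 1.0, -1.0]
width: 0.0252
finger_force: 30.0
```

Run:
```python
from h import *
go(.4402,.3617,.012,1.286);o=robot.get_obs();print(o['width'],o['finger_force'])
blobs(snap('top'))
```

```text
rot [-0.003  0.003 -0.018] cm [-0.05  0.19  8.67]
0.025237634116847266 29.996221661567688
yel [257. 218.] 104 ztop [0.04  0.041] 0.041 [531.  20.] [43. 24.] 83.8 [[517.0, 1.0], [541.0, -2.0], [545.0, 40.0], [521.0, 43.0]]
yel [229. 219.] 106 ztop [0.033 0.037] 0.032 [531. 111.] [42. 23.] 89.6 [[520.0, 90.0], [542.0, 90.0], [543.0, 132.0], [520.0, 132.0]]
kit [493.5 345.2] [110. 207.] 74.0 [[379.0, 321.0], [578.0, 264.0], [608.0, 369.0], [409.0, 426.0]]
```

>>> {"method": "move_arm", "body": {
  "deltas": [0,0,-0.018,0,0.2,3,1,0,0,-0.018,0,0.2,6,1,0,0,-0.018,0,0.2,8,1,0,0,-0.018,0,0.2,8.7,1,0,0,-0.018,0,0.2,8.7,1]
}}

```text
time: 21.05
tool_pos: [0.4411, 0.3596, 0.0117]
ee_rot: [-3.138, 0.004, 1.278]
wrist_force: [0.6, -0.3, -0.1]
width: 0.0262
finger_force: 30.0
```

>>> {"method": "move_arm", "body": {
  "deltas": [0,0,0,0,0,0,0.6,0,0,0,0,0,0,0,0,0,0,0,0,0,0,0,0,0,0,0,0,0,0,0,0,0,0,-4,0,0,0,0,0,0,-8,0,0,0,0,0,0,-9,0]
}}

```text
time: 21.75
tool_pos: [0.4455, 0.3627, 0.1107]
ee_rot: [3.135, -0.008, 1.279]
wrist_force: [0.8, 0.3, 0.7]
width: 0.0466
finger_force: 0.0
```

Run:
```python
from h import *
blobs(snap('side'));go(.530,.103,.1,1.6)
```

```text
yel [267. 245.] 126 ztop [0.047 0.013] 0.041 [522.  27.] [65. 37.] 87.6 [[502.0, -5.0], [539.0, -6.0], [542.0, 59.0], [505.0, 60.0]]
yel [250. 264.] 144 ztop [0.035 0.009] 0.031 [522. 114.] [35. 60.] 5.9 [[502.0, 142.0], [508.0, 82.0], [543.0, 86.0], [536.0, 146.0]]
yel [217. 338.] 179 ztop [0.029 0.002] 0.028 [436. 364.] [44. 40.] 73.6 [[411.0, 349.0], [449.0, 337.0], [461.0, 379.0], [423.0, 390.0]]
kit [488.7 346.6] [112. 199.] 73.4 [[377.0, 321.0], [568.0, 265.0], [600.0, 372.0], [409.0, 429.0]]
rot [ 0.008 -0.007 -0.321] cm [-22.44  15.57   0.96]
```

>>> {"method": "move_arm", "body": {
  "deltas": [0,0,-0.06,-4,2.8,0,0,0,0,-0.12,-8,5.6,0,0,0,0,-0.2,-12,8.4,0,0,0,0,-0.28,-16,11.2,0.5,0,0,0,-0.28,-20,14,0.9,0,0,0,-0.28,-22.4,15.6,0.9,0,0,0,-0.28,-22.4,15.6,0.9,0,0,0,-0.28,-22.4,15.6,0.9,0]
}}

```text
time: 22.6
tool_pos: [0.5269, 0.1011, 0.0941]
ee_rot: [-3.139, -0.0, 1.557]
wrist_force: [-0.5, 0.7, 0.3]
width: 0.047
finger_force: 0.0
```

```bash
python3 -c "
from h import *
go(.5305,.103,.012,1.57)"
```

```text
rot [-0.002 -0.    -0.013] cm [0.19 0.37 8.21]
```

>>> {"method": "move_arm", "body": {
  "deltas": [0,0,-0.013,0.2,0.35,3,0,0,0,-0.013,0.2,0.35,6,0,0,0,-0.013,0.2,0.35,8.1,0,0,0,-0.013,0.2,0.35,8.1,0,0,0,-0.013,0.2,0.35,8.1,1,0,0,-0.013,0.2,0.35,8.1,1,0,0,-0.013,0.2,0.35,8.1,1,0,0,-0.013,0.2,0.35,8.1,1]
}}

```text
time: 23.4
tool_pos: [0.5324, 0.1038, 0.0163]
ee_rot: [3.138, -0.001, 1.572]
wrist_force: [0.3, 0.9, 2.7]
width: 0.0257
finger_force: 29.9
```

>>> {"method": "move_arm", "body": {
  "deltas": [0,0,0,0,0,-3,1,0,0,0,0,0,-6,1,0,0,0,0,0,-9,1,0,0,0,0,0,-9,1,0,0,0,0,0,-9,1]
}}

```text
time: 23.9
tool_pos: [0.5317, 0.1033, 0.1052]
ee_rot: [3.14, -0.0, 1.572]
wrist_force: [-0.7, 0.6, -1.0]
width: 0.0255
finger_force: 29.9
```

Run:
```python
from h import *
blobs(snap('side'))
go(.4935,.3458,.1,1.286)
```

```text
yel [245. 244.] 103 ztop [0.123 0.095] 0.119 [529. 123.] [28. 67.] 41.3 [[496.0, 139.0], [540.0, 89.0], [561.0, 107.0], [517.0, 157.0]]
yel [267. 245.] 127 ztop [0.042 0.018] 0.041 [523.  28.] [64. 38.] 84.5 [[501.0, -1.0], [539.0, -5.0], [545.0, 58.0], [507.0, 62.0]]
yel [217. 338.] 207 ztop [0.027 0.006] 0.028 [436. 365.] [45. 38.] 70.4 [[411.0, 350.0], [446.0, 338.0], [461.0, 380.0], [426.0, 392.0]]
kit [488.7 346.5] [112. 199.] 73.4 [[377.0, 321.0], [568.0, 264.0], [600.0, 372.0], [409.0, 429.0]]
rot [-0.001  0.     0.286] cm [24.26 -3.7   0.37]
```

>>> {"method": "move_arm", "body": {
  "deltas": [0,0,0.07,4,-0.6,0.3,1,0,0,0.14,8,-1.2,0.3,1,0,0,0.21,12,-1.8,0.3,1,0,0,0.286,16,-2.4,0.3,1,0,0,0.286,20,-3,0.3,1,0,0,0.286,24,-3.7,0.3,1,0,0,0.286,24.2,-3.7,0.3,1,0,0,0.286,24.2,-3.7,0.3,1]
}}

```text
time: 24.75
tool_pos: [0.4926, 0.3454, 0.099]
ee_rot: [-3.139, 0.004, 1.288]
wrist_force: [0.4, -0.4, 0.1]
width: 0.0257
finger_force: 29.9
```

Run:
```python
from h import *
go(.4935,.3458,.0165,1.286);o=robot.get_obs();print(o['width'],o['finger_force'])
blobs(snap('side'))
```

```text
rot [-0.003  0.004  0.002] cm [0.1  0.1  8.25]
0.02571567788819283 29.864286482334137
yel [267. 245.] 132 ztop [0.043 0.014] 0.04 [523.  28.] [66. 37.] 89.9 [[505.0, -5.0], [541.0, -5.0], [541.0, 61.0], [505.0, 61.0]]
yel [196. 308.] 109 ztop [0.114 0.09 ] 0.113 [491. 367.] [23. 47.] 56.8 [[465.0, 370.0], [504.0, 344.0], [517.0, 364.0], [478.0, 390.0]]
yel [217. 338.] 183 ztop [0.03  0.008] 0.028 [436. 365.] [45. 38.] 70.6 [[411.0, 350.0], [447.0, 337.0], [462.0, 380.0], [426.0, 393.0]]
kit [489.  346.8] [111. 198.] 73.4 [[378.0, 322.0], [568.0, 265.0], [600.0, 372.0], [410.0, 429.0]]
```

>>> {"method": "move_arm", "body": {
  "deltas": [0,0,0,0.1,0.1,3,1,0,0,0,0.1,0.1,6,1,0,0,0,0.1,0.1,7.8,1,0,0,0,0.1,0.1,8.2,1,0,0,0,0.1,0.1,8.2,1]
}}

```text
time: 25.3
tool_pos: [0.495, 0.3444, 0.0185]
ee_rot: [-3.14, 0.002, 1.284]
wrist_force: [0.2, -0.7, -0.9]
width: 0.0258
finger_force: 29.9
```

>>> {"method": "move_arm", "body": {
  "deltas": [0,0,0,0,0,0,0.6,0,0,0,0,0,0,0,0,0,0,0,0,0,0,0,0,0,0,0,0,0,0,0,0,0,0,-4,0,0,0,0,0,0,-8,0,0,0,0,0,0,-9,0]
}}

```text
time: 26.0
tool_pos: [0.4979, 0.3478, 0.1157]
ee_rot: [3.134, -0.008, 1.286]
wrist_force: [0.1, 0.1, 0.4]
width: 0.0469
finger_force: 0.0
```

Run:
```python
from h import *
s=snap('top');save(s,'p3.png',(100,140,330,290),3.4)
blobs(s);blobs(snap('side'));go(.5295,.014,.1,1.5)
```

```text
yel [257. 218.] 102 ztop [0.037 0.038] 0.04 [531.  21.] [43. 24.] 84.3 [[517.0, 0.0], [541.0, -2.0], [545.0, 41.0], [522.0, 43.0]]
yel [157. 229.] 48 ztop [0.437 0.03 ] 0.028 [499. 345.] [32. 22.] 75.6 [[484.0, 332.0], [505.0, 327.0], [513.0, 357.0], [492.0, 363.0]]
yel [147. 246.] 47 ztop [0.03  0.031] 0.029 [446. 368.] [30. 21.] 64.7 [[430.0, 359.0], [449.0, 350.0], [462.0, 378.0], [443.0, 387.0]]
kit [491. 336.] [ 97. 209.] 67.7 [[376.0, 331.0], [569.0, 251.0], [606.0, 341.0], [413.0, 421.0]]
yel [267. 245.] 119 ztop [0.042 0.017] 0.041 [522.  25.] [58. 37.] 87.1 [[502.0, -3.0], [539.0, -5.0], [542.0, 53.0], [505.0, 55.0]]
yel [203. 326.] 186 ztop [0.031 0.004] 0.027 [491. 357.] [48. 41.] 74.0 [[465.0, 339.0], [504.0, 328.0], [518.0, 374.0], [478.0, 386.0]]
yel [217. 338.] 183 ztop [0.029 0.005] 0.028 [436. 365.] [45. 38.] 70.5 [[411.0, 350.0], [446.0, 337.0], [461.0, 380.0], [426.0, 393.0]]
kit [489.4 346.7] [111. 198.] 73.4 [[379.0, 321.0], [568.0, 265.0], [600.0, 372.0], [411.0, 428.0]]
rot [ 0.005 -0.004 -0.214] cm [-31.04  12.5    1.17]
```

View pics/p3.png

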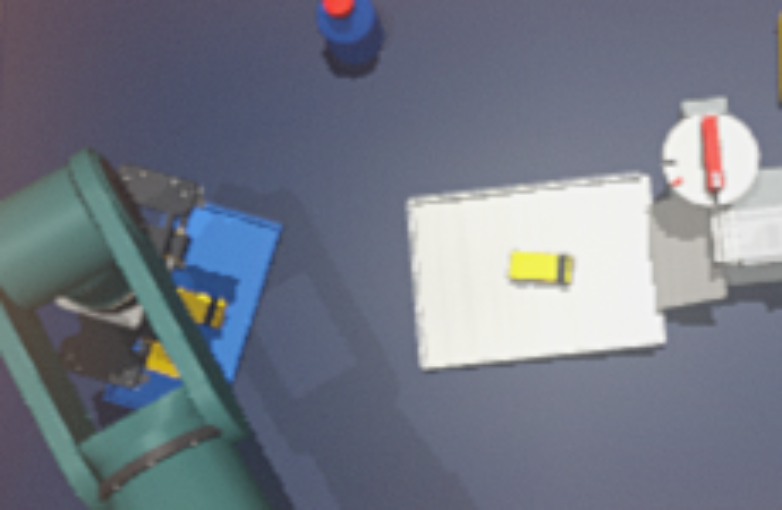

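The handle is shut and two caps are in the kit tray. Cap C lies at crop (540,268), its axis about along the tray.

>>> {"method": "move_arm", "body": {
  "deltas": [0,0,-0.03,-4,1.6,0,0,0,0,-0.06,-8,3.2,0,0,0,0,-0.09,-12,4.8,0,0,0,0,-0.12,-16,6.4,0,0,0,0,-0.15,-20,8,0.5,0,0,0,-0.18,-24,9.6,1,0,0,0,-0.21,-28,11.2,1,0,0,0,-0.21,-31,12.5,1,0]
}}

```text
time: 26.9
tool_pos: [0.5262, 0.0111, 0.0966]
ee_rot: [-3.137, 0.001, 1.495]
wrist_force: [0.8, 0.3, 1.0]
width: 0.047
finger_force: 0.0
```

```bash
python3 -c "
from h import *
go(.5300,.0135,.024,1.49)"
```

```text
rot [-0.005  0.001  0.005] cm [0.27 0.4  7.26]
```

>>> {"method": "move_arm", "body": {
  "deltas": [0,0,0,0.25,0.35,3,0,0,0,0,0.25,0.35,6,0,0,0,0,0.25,0.35,7.2,0,0,0,0,0.25,0.35,7.2,0,0,0,0,0.25,0.35,7.2,1,0,0,0,0.25,0.35,7.2,1,0,0,0,0.25,0.35,7.2,1,0,0,0,0.25,0.35,7.2,1]
}}

```text
time: 27.7
tool_pos: [0.5329, 0.0157, 0.0291]
ee_rot: [3.138, -0.0, 1.496]
wrist_force: [0.2, 0.9, 3.5]
width: 0.0255
finger_force: 30.0
```

>>> {"method": "move_arm", "body": {
  "deltas": [0,0,0,0,0,-3,1,0,0,0,0,0,-6,1,0,0,0,0,0,-8,1,0,0,0,0,0,-8,1,0,0,0,0,0,-8,1]
}}

```text
time: 28.2
tool_pos: [0.5317, 0.0156, 0.1075]
ee_rot: [3.141, 0.0, 1.496]
wrist_force: [-0.3, 0.6, -0.4]
width: 0.0257
finger_force: 30.0
```

Run:
```python
from h import *
blobs(snap('top'))
go(.547,.331,.1,1.286)
```

```text
yel [154. 229.] 104 ztop [0.026 0.026] 0.028 [499. 351.] [43. 24.] 73.7 [[481.0, 334.0], [504.0, 327.0], [516.0, 368.0], [493.0, 375.0]]
yel [150. 246.] 117 ztop [0.028 0.027] 0.028 [444. 361.] [48. 24.] 71.4 [[425.0, 342.0], [448.0, 334.0], [463.0, 380.0], [441.0, 387.0]]
kit [493.2 345.8] [110. 205.] 73.5 [[379.0, 322.0], [576.0, 264.0], [607.0, 370.0], [411.0, 428.0]]
rot [-0.002  0.     0.21 ] cm [31.56 -0.76  0.63]
```

>>> {"method": "move_arm", "body": {
  "deltas": [0,0,0.05,4,-0.1,0.5,1,0,0,0.1,8,-0.2,0.5,1,0,0,0.15,12,-0.3,0.5,1,0,0,0.21,16,-0.3,0.5,1,0,0,0.21,20,-0.3,0.5,1,0,0,0.21,24,-0.3,0.5,1,0,0,0.21,28,-0.3,0.5,1,0,0,0.21,31.5,-0.3,0.5,1]
}}

```text
time: 29.05
tool_pos: [0.5509, 0.3314, 0.0996]
ee_rot: [-3.138, 0.003, 1.287]
wrist_force: [0.5, -1.2, -0.7]
width: 0.0258
finger_force: 30.0
```

Run:
```python
from h import *
go(.552,.3295,.019,1.286);o=robot.get_obs();print(o['width'],o['finger_force'])
blobs(snap('side'))
```

```text
rot [-0.003  0.003  0.001] cm [-0.13  0.18  8.06]
0.025768892583214763 29.958706498146057
yel [183. 295.] 91 ztop [0.11  0.085] 0.11 [546. 353.] [23. 46.] 67.5 [[521.0, 352.0], [563.0, 334.0], [572.0, 355.0], [530.0, 372.0]]
yel [203. 326.] 182 ztop [0.031 0.005] 0.028 [490. 357.] [48. 38.] 74.0 [[465.0, 340.0], [502.0, 329.0], [515.0, 375.0], [479.0, 386.0]]
yel [217. 338.] 185 ztop [0.033 0.009] 0.028 [436. 365.] [45. 38.] 70.6 [[411.0, 350.0], [447.0, 337.0], [462.0, 380.0], [426.0, 393.0]]
kit [487.9 346.8] [112. 197.] 73.4 [[377.0, 321.0], [567.0, 265.0], [599.0, 372.0], [409.0, 429.0]]
```

>>> {"method": "move_arm", "body": {
  "deltas": [0,0,0,-0.1,0.15,3,1,0,0,0,-0.1,0.15,6,1,0,0,0,-0.1,0.15,7.6,1,0,0,0,-0.1,0.15,8,1,0,0,0,-0.1,0.15,8,1]
}}

```text
time: 29.6
tool_pos: [0.553, 0.3281, 0.0215]
ee_rot: [-3.14, 0.001, 1.285]
wrist_force: [0.1, -0.3, -0.6]
width: 0.0255
finger_force: 30.0
```

>>> {"method": "move_arm", "body": {
  "deltas": [0,0,0,0,0,0,0.6,0,0,0,0,0,0,0,0,0,0,0,0,0,0,0,0,0,0,0,0,0,0,0,0,0,0,-4,0,0,0,0,0,0,-8,0,0,0,0,-5,0,-12,0,0,0,0,-10,0,-14,0,0,0,0,-15,0,-14,0]
}}

```text
validation failed for argument at $.de...
```

>>> {"method": "move_arm", "body": {
  "deltas": [0,0,0,-5,0,0,0,0,0,0,-10,0,0,0,0,0,0,-10,0,0,0,0,0,0,-10,0,0,0]
}}

```text
time: 30.0
tool_pos: [0.5265, 0.2322, 0.0245]
ee_rot: [3.139, -0.003, 1.284]
wrist_force: [0.6, -0.4, 0.7]
width: 0.0469
finger_force: 0.0
```

Run:
```python
from h import *
s=snap('top');save(s,'f.png',(100,140,430,340),2.4)
blobs(s);print(robot.get_obs()['tool_pos'])
```

```text
yel [149. 246.] 100 ztop [0.022 0.028] 0.029 [445. 362.] [48. 24.] 71.4 [[426.0, 343.0], [448.0, 336.0], [464.0, 381.0], [441.0, 388.0]]
kit [464.1 362.3] [ 95. 139.] 73.2 [[384.0, 337.0], [517.0, 297.0], [545.0, 387.0], [411.0, 428.0]]
[0.52691247 0.2331409  0.02451752]
```

View pics/f.png

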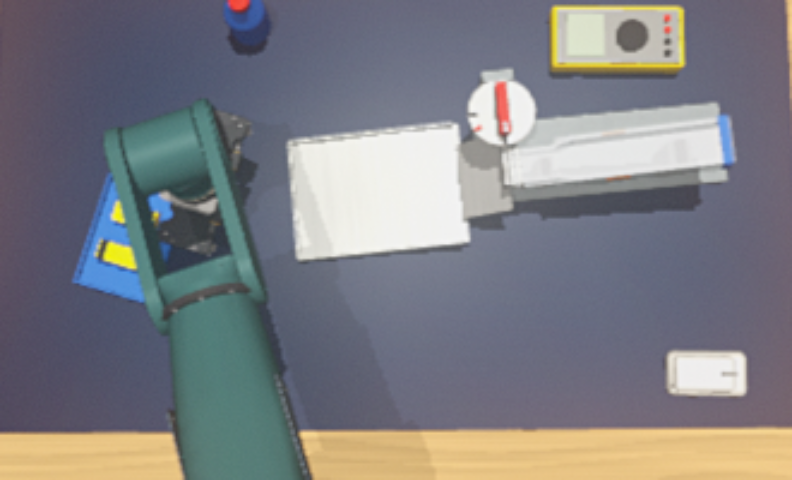

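The release call had 9 rows and was refused. The retreat I had batched after it still ran, low and while the fingers were opening. I'll lift straight up and check what it did.

>>> {"method": "move_arm", "body": {
  "deltas": [0,0,0,0,0,-4,0,0,0,0,0,0,-8,0,0,0,0,-3,0,-12,0,0,0,0,-7,0,-14,0,0,0,0,-11,0,-14,0,0,0,0,-15,0,-14,0,0,0,0,-15,0,-14,0]
}}

```text
time: 30.75
tool_pos: [0.4839, 0.0865, 0.1646]
ee_rot: [3.138, 0.0, 1.282]
wrist_force: [0.6, -0.8, 0.3]
width: 0.0472
finger_force: 0.0
```

Run:
```python
from h import *
s=snap('top');t=snap('side')
blobs(s);blobs(t)
a=cv2.resize(s['image'][190:290,100:240],None,fx=2.8,fy=2.8);b=cv2.resize(t['image'][260:360,140:280],None,fx=2.8,fy=2.8)
cv2.imwrite('pics/g.png',np.hstack([a,b])[...,::-1])
```

```text
yel [163. 213.] 104 ztop [0.028 0.029] 0.028 [552. 324.] [44. 25.] 78.2 [[535.0, 305.0], [559.0, 300.0], [568.0, 343.0], [544.0, 348.0]]
yel [154. 229.] 104 ztop [0.027 0.031] 0.028 [499. 351.] [43. 24.] 73.7 [[481.0, 333.0], [504.0, 327.0], [516.0, 368.0], [493.0, 375.0]]
yel [151. 246.] 118 ztop [0.028 0.024] 0.028 [444. 360.] [49. 24.] 71.4 [[425.0, 341.0], [448.0, 333.0], [463.0, 380.0], [441.0, 387.0]]
kit [493.2 345.8] [110. 205.] 73.6 [[379.0, 322.0], [576.0, 264.0], [607.0, 370.0], [410.0, 427.0]]
yel [195. 310.] 196 ztop [0.029 0.006] 0.028 [543. 330.] [52. 39.] 78.3 [[519.0, 308.0], [557.0, 300.0], [568.0, 351.0], [530.0, 359.0]]
yel [203. 326.] 213 ztop [0.032 0.005] 0.028 [490. 357.] [50. 38.] 74.0 [[465.0, 338.0], [502.0, 327.0], [515.0, 376.0], [479.0, 386.0]]
yel [217. 338.] 209 ztop [0.03  0.009] 0.028 [436. 366.] [45. 38.] 70.4 [[411.0, 351.0], [446.0, 338.0], [461.0, 380.0], [426.0, 393.0]]
kit [488.7 346.5] [112. 199.] 73.4 [[377.0, 321.0], [568.0, 264.0], [600.0, 372.0], [409.0, 429.0]]
```

View pics/g.png

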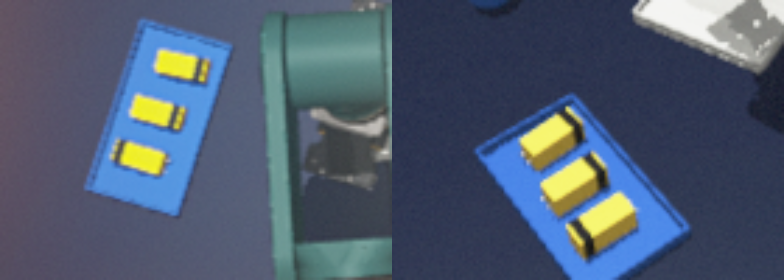

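All three caps lie flat and apart in the kit tray: the crop shows them at (182,66), (157,112) and (140,158), all with tops at 28 mm. Cap C was dragged about 12 mm but is still well inside, and the arm is clear.

```bash
python3 -c "
from h import *
print(robot.close_job())"
```

```text
the job is handed in; nothing more can be done
None
```

The job is handed in with all three capacitors lying flat and apart in the kit tray and the shutter shut. One retreat move dragged the last capacitor about 12 mm, but it stayed well inside; no verdict was returned.

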